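# Strike the mark into the plain tag

## Robot

A 6-joint arm with a two-finger parallel gripper is mounted at the origin on the work surface. World frame = base frame: x ahead of the robot, y to its left, z up, the work surface at z = 0. Lengths are in m, angles in degrees, forces in N, time in s.
With the tool pointing down it reaches from about 0.325 to 0.75 m from the base axis. Payload 7.6 kg.
Tool frame: the origin (TCP) lies midway between the tips of the shut fingers; the grasp point (between the pads) lies 19 mm behind it; z points along the fingers, y is the line along which they close (so a half turn about z gives the same grasp; the last joint's range is limited). The gripper opens to 85 mm and grips with 20 to 120 N. Pads are 22 mm wide; open, the fingers measure 114 mm over their backs; the gripper's body (76 mm by 85 mm) begins 54 mm behind the grasp point. The pads swing forward as they close: fully open they stand 13 mm farther back than shut.
Start: joints at [60.201, 2.991, 80.254, -0, 96.75, -4.028], TCP at [0.228, 0.473, 0.231] pointing down, gripper open.
Joint ranges: [-166.34, 166.34], [-52.06, 124.39], [6.96, 135.62], [-60.46, 240.46], [14.63, 156.25], [-167.68, 167.68]. Speed limits (degrees/s): [147.25, 147.25, 172.46, 180, 180, 180].

## Interface

Orientations are given as [roll, pitch, yaw] about the fixed x, y, z axes, in that order (R = Rz(yaw) Ry(pitch) Rx(roll)).
In Python, from station import robot gives the robot as it stands. The module is installed in compiled form; this text tells all that it offers.
- The arm moves only by the tool move_arm, never from a script. Its argument "steps" is a list of rows, each an object of numbers: "x", "y", "z": the shift along the tool's x, y, z in mm; "wx", "wy", "wz": the turn, a rotation vector about the tool's x, y, z in rad; "grip": the closure, from -1 (fully open) to 1 (shut). A call has 1 to 12 rows; each row shifts and turns the commanded pose from where the row before left it, along the tool's axes as they then stand; what a row does not reach is not made up. A row lasts 1/8 s, in which the tool goes at most 62.5 mm and 10.7 degrees, less where a joint would pass 70% of its speed; a pose out of reach is approached as far as the arm can. A call with a gripper value outside its range is refused whole. The fingers move at their own pace and stop on an object; "newtons" is the grip in N (left out, the last holds). Time passes only in rows, so rows that do not move let the fingers close. It gives the time, the measured TCP pose, the force, the opening and the grip force at its end, in the units of the state.
- robot.observe(): the state, without advancing time (a new reading comes with each control period).
- robot.read_camera(name): name is "side" or "top" or "wrist"; returns the picture (384x512x3 uint8, red, green, blue); there is no depth.
- robot.camera_model(name): a dict with "vertical_fov" (degrees; the focal length in pixels is half the picture's height over the tangent of half this angle, whatever the lens; pixels are square), "cx", "cy" (the principal point, pixels), "position" and "attitude" of the camera in the world. Camera axes: x right, y down, z forward; pixel columns grow to the right and rows downward; lengths in m; the calibration is good to about 2 mm. The wrist camera is an equidistant fisheye: a pixel r from the principal point sees the ray r / f radians off the axis. A picture is of the moment at which its call begins: read the wrist's pose just before it. camera_model takes no time and is no camera call; for the wrist camera it gives the pose at the moment of the call.
- robot.sign_off(): hands the job in; it is judged then, once.
The state is a dict: "clock": time; "joint_pos": joint angles; "qd": joint speeds; "effort": joint torques, N m; "ee_pos": TCP position; "eef_rot": TCP orientation; "contact_force": force on the tool from outside, world axes, zero at the start; "moment": the same for the moment, N m; "opening": finger opening in m; "finger_force": force on a finger pad.
Only numpy, scipy, OpenCV 4.12 (cv2) and the standard library are available. Lean on these libraries where they do the work, as an engineer would, in place of code of your own. Each camera call takes 0.05 s, during which the arm holds its last target. There are 200 camera calls.

## Task

In the marking jig lie three brass tags: two are finished, with a window cut through the end, and one is still plain. Pick up the mallet by its handle and, with its face, knock the sprung stamp over the plain tag fully down to its stop with a brisk blow (not a slow push, and not with the gripper), leaving the other two stamps alone and the tags where they lie. Then stand the mallet on its face, wholly on the leather pad, and let go, without shoving the other things on the bench.

Things in the scene. Friction and masses are not known exactly. Their poses are not given: they have to be found in the camera images.
- mallet: rawhide mallet, 350 g: an upright round head 54 mm in diameter and 90 mm tall with a flat face at each end, standing on its lower face, and a level flat-sided wooden handle (22 mm wide, 26 mm tall) that leaves the head along the body's -x, its axis 45 mm above the lower face, its end 152 mm from the head's axis. Origin: centre of the lower (striking) face; z up along the head
- mallet_grip (a point): point on the mallet handle's axis to grip across (fingers closing along the mallet's y), 62 mm from the head's axis (mallet frame: x -62 mm, z +45 mm), close to the head
- pad: brown leather pad fixed to the bench, 170 x 170 mm, 6 mm thick; origin at the centre of its underside, so its top is 6 mm above; may lie to either side of the jig
- jig: fixed steel marking jig: bed 120 mm (x) by 240 mm (y), top of bed 30 mm high, with three slots open to +x, 75 mm apart in y (y = +75 left, 0 middle, -75 mm right), and over them a steel bridge (x -25 to +25 mm, top 66 mm high) that guides three sprung stamps. Origin at the centre of its underside, x pointing away from the robot
- plain_tag: brass tag 130 x 40 x 4 mm, solid all over, lying in one of the three slots and sticking out 55 to 60 mm from under the bridge at the +x side; origin at the centre of its underside, x along its length; the stamp above it is about 17 mm to its -x. Which slot it is in changes
- pierced_tag_1: brass tag of the same outline, finished: its +x end has a window 36 x 22 mm cut through it, seen from above; in another slot; origin as plain_tag
- pierced_tag_2: a second finished tag with a window; same as pierced_tag_1, in the remaining slot
- stamp_left (a joint): left stamp (jig y = +75 mm): 0 = up, grows as it is driven down, 0.030 m = fully down on its stop; a spring (about 3 N at the top, 7 N at the bottom) returns it to 0
- stamp_left_top (a point): centre of the flat top of the left stamp's round steel head (34 mm across, 10 mm thick), 107 mm above the bench when up, 77 mm when fully down; moves with the stamp
- stamp_middle (a joint): middle stamp (jig y = 0 mm): 0 = up, grows as it is driven down, 0.030 m = fully down on its stop; a spring (about 3 N at the top, 7 N at the bottom) returns it to 0
- stamp_middle_top (a point): centre of the flat top of the middle stamp's round steel head (34 mm across, 10 mm thick), 107 mm above the bench when up, 77 mm when fully down; moves with the stamp
- stamp_right (a joint): right stamp (jig y = -75 mm): 0 = up, grows as it is driven down, 0.030 m = fully down on its stop; a spring (about 3 N at the top, 7 N at the bottom) returns it to 0
- stamp_right_top (a point): centre of the flat top of the right stamp's round steel head (34 mm across, 10 mm thick), 107 mm above the bench when up, 77 mm when fully down; moves with the stamp
- bowl_1: loose open aluminium bowl, 100 mm across, 45 mm high; bystander
- bowl_2: loose open aluminium bowl, 90 mm across, 50 mm high; bystander
- jar: loose white plastic jar, 60 mm across, 70 mm high; bystander
- screwdriver: loose screwdriver lying on the bench between robot and jig, under 35 mm high; bystander
- wax_block: loose carving-wax block 70 x 40 x 30 mm; bystander
Mind the look-alikes: they are no part of the job. What is shaped like the plain_tag but white is not meant.

How it is judged (in metres and radians):
On the way, in this order (a step that is already met when the one before it is completed fails the run):
1. the mallet is lifted at least 50 mm (height (world z) of mallet above 0.05 m), for 0.1 s.
2. the stamp over the plain tag is driven down briskly, moving faster than 0.06 m/s (((horizontal distance between plain_tag and stamp_left_top below 0.035 m and value of joint stamp_left between 0.001 and 0.025 m and velocity of joint stamp_left above 0.06 m/s) or (horizontal distance between plain_tag and stamp_middle_top below 0.035 m and value of joint stamp_middle between 0.001 and 0.025 m and velocity of joint stamp_middle above 0.06 m/s) or (horizontal distance between plain_tag and stamp_right_top below 0.035 m and value of joint stamp_right between 0.001 and 0.025 m and velocity of joint stamp_right above 0.06 m/s))).
3. that stamp goes down at least 26 of its 30 mm (((horizontal distance between plain_tag and stamp_left_top below 0.035 m and value of joint stamp_left above 0.026 m) or (horizontal distance between plain_tag and stamp_middle_top below 0.035 m and value of joint stamp_middle above 0.026 m) or (horizontal distance between plain_tag and stamp_right_top below 0.035 m and value of joint stamp_right above 0.026 m))).
At the end, for the whole second after the job is handed in: All three stamps are back up (within 4 mm); the mallet stands upright (within 0.15 rad) on its face on the pad, its head's axis within 62 mm of the pad's centre along each of the pad's sides, at rest and released; each tag is within 15 mm of where it started (value of joint each of stamp_left, stamp_middle, stamp_right below 0.004 m and x of mallet in the frame of pad between -0.062 and 0.062 m and y of mallet in the frame of pad between -0.062 and 0.062 m and z of mallet in the frame of pad below 0.012 m and angle between mallet's own z axis and vertical below 0.15 rad and linear speed of mallet below 0.03 m/s and distance of each of plain_tag, pierced_tag_1, pierced_tag_2 from where it was at the start of the episode below 0.015 m); the robot touches nothing.
It fails at once if a stamp over a finished tag is pressed down more than 8 mm ((not (horizontal distance between plain_tag and stamp_left_top below 0.035 m) and value of joint stamp_left above 0.008 m) or (not (horizontal distance between plain_tag and stamp_middle_top below 0.035 m) and value of joint stamp_middle above 0.008 m) or (not (horizontal distance between plain_tag and stamp_right_top below 0.035 m) and value of joint stamp_right above 0.008 m)).
It fails at once if the gripper or arm itself pushes on a stamp (contact force between any of the fingers, the arm and stamp_left above 2 N or contact force between any of the fingers, the arm and stamp_middle above 2 N or contact force between any of the fingers, the arm and stamp_right above 2 N).
It fails at once if a bystander is moved more than 30 mm (distance of any of bowl_1, bowl_2, jar, screwdriver, wax_block from where it was at the start of the episode above 0.03 m).
It also fails if it takes over 48 s, if anything falls off the work surface, if the arm or the gripper's body presses on something with over 40 N, if the wrist force passes 120 N, or if a joint passes its speed limit or range.

## Working session

There is one attempt and no reset: what is moved stays moved. The work goes in short steps, Python scripts to look and compute and a tool call to move; the robot and the scene stay as the last step left them, time stands still between calls to the robot, and variables do not carry over. Pictures are saved under pics/ and viewed, at most 10 in all, crops included, and the job is handed in when it is done.

Besides the shell and the picture viewer there is one more tool, called after "Emit:" by a JSON object that holds its "fn" and its "kwargs". move_arm: Moves the arm, as the interface text tells. Its arguments: {"type":"object","properties":{"steps":{"type":"array","items":{"type":"object","properties":{"x":{"type":"number"},"y":{"type":"number"},"z":{"type":"number"},"wx":{"type":"number"},"wy":{"type":"number"},"wz":{"type":"number"},"grip":{"type":"number"}}}},"newtons":{"type":"number"}},"required":["steps"]}

```bash
mkdir -p pics; cat > h.py <<'E'
import numpy as np, cv2
from scipy.spatial.transform import Rotation as R
from station import robot
def model(n):
    m=robot.camera_model(n); return m
def att(m):
    a=np.array(m["attitude"],float)
    return a if a.shape==(3,3) else R.from_euler('xyz',a,degrees=True).as_matrix()
def w(n,u,v,z):
    m=model(n); f=192/np.tan(np.radians(m["vertical_fov"]/2))
    d=att(m)@np.array([(u-m["cx"])/f,(v-m["cy"])/f,1]); p=np.array(m["position"])
    return p+d*(z-p[2])/d[2]
E
python3 - <<'E'
from h import *
for n in("top","side"):
    print(n,robot.camera_model(n)); im=robot.read_camera(n); cv2.imwrite(f"pics/{n}0.png",cv2.resize(im[:,:,::-1],(800,600),interpolation=cv2.INTER_CUBIC))
print(robot.observe())
E
```

```text
top {'vertical_fov': 55.301953264797994, 'cx': 252.05843443704111, 'cy': 195.80393797449665, 'position': array([0.40132229, 0.01489517, 1.06724635]), 'attitude': array([-172.41909448,   -1.7035084 ,  -91.6426902 ])}
side {'vertical_fov': 56.752893383902325, 'cx': 256.61441061110753, 'cy': 183.64533091009426, 'position': array([ 0.3642652 , -0.6746702 ,  0.83674193]), 'attitude': array([-135.66980512,   -0.49571012,  -12.33444491])}
{'clock': 0.1, 'joint_pos': array([ 6.02008926e+01,  3.02440343e+00,  8.03065895e+01,  2.11145670e-04,
        9.67497008e+01, -4.03029816e+00]), 'qd': array([ 0.02830585, -0.09997893, -0.07024584,  0.05770988,  0.01185286,
       -0.01650229]), 'effort': array([ 1.01618582e-03, -3.82582176e+01, -3.60984492e+01, -9.38553922e-05,
        4.78386472e-03, -1.94986491e-06]), 'ee_pos': array([0.22810498, 0.47256158, 0.2305548 ]), 'eef_rot': array([-1.79919521e+02, -5.88067313e-03,  1.54231211e+02]), 'contact_force': array([0.15910319, 0.14216987, 0.1514296 ]), 'moment': array([0.0147936 , 0.00780738, 0.01475189]), 'finger_force': 0.0, 'opening': 0.08530624384481839}
```

View pics/top0.png

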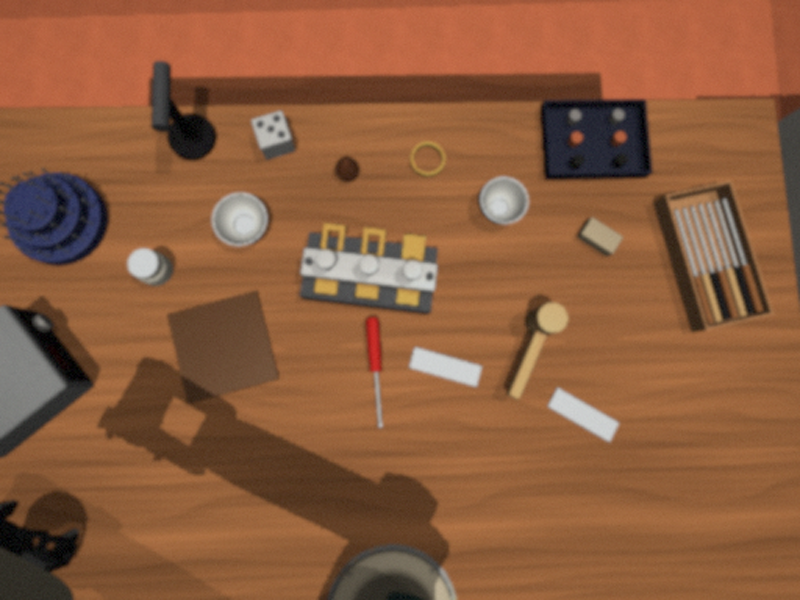

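View pics/side0.png

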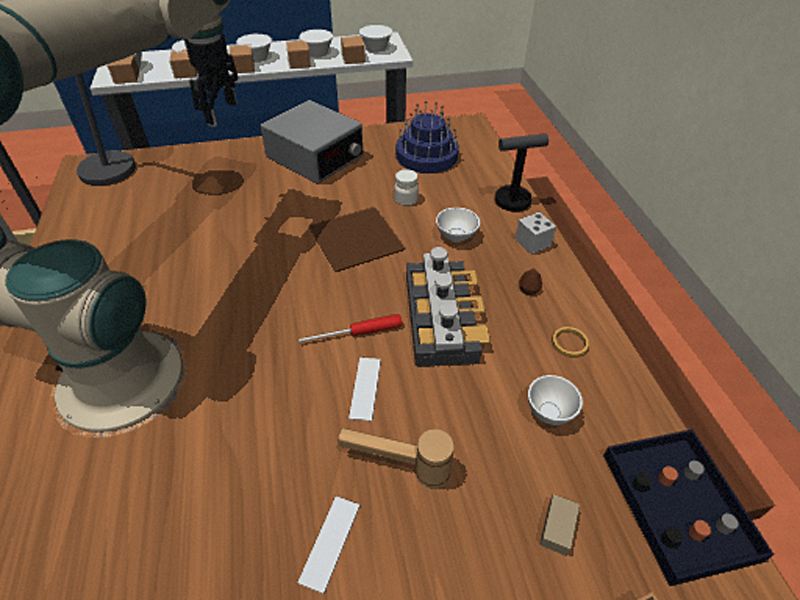

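The plain tag (no window) is in the right slot: its end is at top-view pixel (413,246) and its stamp at (412,271). The mallet head is at (552,318), its handle end at (515,396), and the pad is around (223,347).

```bash
python3 - <<'E'
from h import *
s=1.5625
def P(n,u,v,z): return w(n,(u+.5)/s-.5,(v+.5)/s-.5,z).round(4)[:2]
print("head",P("top",552,318,.09),P("side",436,446,.09))
print("hend",P("top",515,396,.058),P("side",342,436,.058))
for a,b in(((326,260),(439,255)),((369,265),(443,286)),((412,271),(449,314))): print("st",P("top",*a,.107),P("side",*b,.107))
c=[P("top",*q,.006) for q in((168,314),(258,291),(278,378),(188,402))]; print("pad",c,np.mean(c,0))
print("padside",[P("side",*q,.006) for q in((374,208),(404,244),(335,270))])
for n,q,z in(("bowl1",(240,220),.045),("bowl2",(504,201),.05),("jar",(143,263),.07),("wax",(601,236),.03),("sd",(373,318),.03),("sd",(380,427),.0),("psu",(90,382),.1)): print(n,P("top",*q,z))
# refine: mallet head/handle colour in top
im=robot.read_camera("top"); hsv=cv2.cvtColor(im,cv2.COLOR_RGB2HSV)
print(hsv[203,353],hsv[235,337],hsv[225,310])
E
```

```text
head [ 0.5032 -0.2908] [ 0.5067 -0.2927]
hend [ 0.3708 -0.2264] [ 0.3744 -0.2294]
st [0.6106 0.0966] [0.6135 0.0911]
st [0.6003 0.0235] [0.5987 0.0077]
st [ 0.5882 -0.0496] [ 0.5908 -0.061 ]
pad [array([0.5375, 0.397 ]), array([0.5765, 0.2322]), array([0.4145, 0.1955]), array([0.376 , 0.3576])] [0.476125 0.295575]
padside [array([0.5374, 0.3929]), array([0.58 , 0.249]), array([0.4161, 0.1966])]
bowl1 [0.702  0.2572]
bowl2 [ 0.727 -0.228]
jar [0.6205 0.4194]
wax [ 0.662  -0.4126]
sd [0.5178 0.0192]
sd [0.3204 0.0113]
psu [0.4156 0.4878]
[ 19  99 203] [ 19 114 205] [ 13 156 155]
```

Emit:
{"fn": "move_arm", "kwargs": {"steps": [{"x": -30, "y": -25, "grip": -1}, {"x": -40, "y": -33}, {"x": -40, "y": -33}, {"x": -40, "y": -33}, {"x": -40, "y": -33}, {"x": -40, "y": -33}, {"x": -40, "y": -33}, {"x": -40, "y": -33}, {"x": -7, "y": -5}]}}

```text
validation failed for argument at $.st...
```

Emit:
{"fn": "move_arm", "kwargs": {"steps": [{"x": -25, "y": -38}, {"x": -25, "y": -38}, {"x": -25, "y": -38}, {"x": -25, "y": -38}, {"x": -25, "y": -38}, {"x": -25, "y": -38}, {"x": -25, "y": -38}, {"x": -25, "y": -38}, {}]}}

```text
validation failed for argument at $.st...
```

```bash
python3 - <<'E'
from h import *
o=robot.observe();print(o["ee_pos"],o["eef_rot"],o["joint_pos"]);m=robot.camera_model("wrist");print(m)
im=robot.read_camera("wrist");cv2.imwrite("pics/w1.png",cv2.resize(im[:,:,::-1],(800,600),interpolation=cv2.INTER_CUBIC))
E
```

```text
[0.22813977 0.47259939 0.23066643] [-1.79933336e+02 -4.31529820e-03  1.54226129e+02] [ 6.01999587e+01  3.01969570e+00  8.02988009e+01 -3.78589549e-04
  9.67483058e+01 -4.02621719e+00]
{'vertical_fov': 65.70646984690485, 'cx': 254.89217147284376, 'cy': 188.3224996982112, 'position': array([0.1541055 , 0.50889135, 0.37330941]), 'attitude': array([1.61377160e+02, 1.07328957e-01, 6.42126687e+01])}
```

View pics/w1.png

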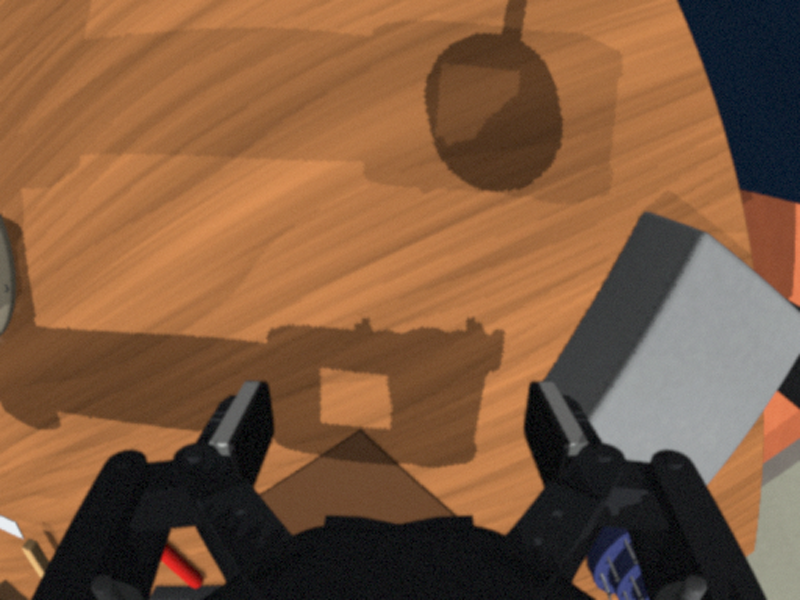

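The wrist picture shows the arm still at its start, because the moves were refused. I'll retry with every field filled in on each row.

Emit:
{"fn": "move_arm", "kwargs": {"steps": [{"x": -30, "y": -25, "z": 0, "wx": 0, "wy": 0, "wz": 0, "grip": -1}, {"x": -40, "y": -33, "z": 0, "wx": 0, "wy": 0, "wz": 0, "grip": -1}, {"x": -40, "y": -33, "z": 0, "wx": 0, "wy": 0, "wz": 0, "grip": -1}, {"x": -40, "y": -33, "z": 0, "wx": 0, "wy": 0, "wz": 0, "grip": -1}, {"x": -40, "y": -33, "z": 0, "wx": 0, "wy": 0, "wz": 0, "grip": -1}, {"x": -40, "y": -33, "z": 0, "wx": 0, "wy": 0, "wz": 0, "grip": -1}, {"x": -40, "y": -33, "z": 0, "wx": 0, "wy": 0, "wz": 0, "grip": -1}, {"x": -40, "y": -33, "z": 0, "wx": 0, "wy": 0, "wz": 0, "grip": -1}, {"x": -7, "y": -5, "z": 0, "wx": 0, "wy": 0, "wz": 0, "grip": -1}]}}

```text
clock: 1.32
ee_pos: [0.4008, 0.0977, 0.2311]
eef_rot: [-180.0, -0.0, 154.0]
contact_force: [0.3, 0.7, 0.0]
opening: 0.0855
finger_force: 0.0
```

Emit:
{"fn": "move_arm", "kwargs": {"steps": [{"x": -25, "y": -38, "z": 0, "wx": 0, "wy": 0, "wz": 0, "grip": -1}, {"x": -25, "y": -38, "z": 0, "wx": 0, "wy": 0, "wz": 0, "grip": -1}, {"x": -25, "y": -38, "z": 0, "wx": 0, "wy": 0, "wz": 0, "grip": -1}, {"x": -25, "y": -38, "z": 0, "wx": 0, "wy": 0, "wz": 0, "grip": -1}, {"x": -25, "y": -38, "z": 0, "wx": 0, "wy": 0, "wz": 0, "grip": -1}, {"x": -25, "y": -38, "z": 0, "wx": 0, "wy": 0, "wz": 0, "grip": -1}, {"x": -25, "y": -38, "z": 0, "wx": 0, "wy": 0, "wz": 0, "grip": -1}, {"x": -25, "y": -38, "z": 0, "wx": 0, "wy": 0, "wz": 0, "grip": -1}, {"x": 0, "y": 0, "z": 0, "wx": 0, "wy": 0, "wz": 0, "grip": -1}, {"x": 0, "y": 0, "z": 0, "wx": 0, "wy": 0, "wz": 0, "grip": -1}]}}

```text
clock: 2.58
ee_pos: [0.4484, -0.2598, 0.231]
eef_rot: [180.0, -0.0, 154.3]
contact_force: [0.9, 0.9, -0.1]
opening: 0.0851
finger_force: 0.0
```

```bash
cat >> h.py <<'E'
def ww(u,v,z,m):
    f=192/np.tan(np.radians(m["vertical_fov"]/2)); a=np.array([u-m["cx"],v-m["cy"]]); r=np.hypot(*a); t=r/f
    d=att(m)@np.array([*(a/r*np.sin(t)),np.cos(t)]); p=np.array(m["position"])
    return p+d*(z-p[2])/d[2]
E
python3 - <<'E'
from h import *
import pickle
o=robot.observe();print(o["ee_pos"],o["eef_rot"],o["joint_pos"]);m=robot.camera_model("wrist");pickle.dump(m,open("m2.pkl","wb"))
im=robot.read_camera("wrist");cv2.imwrite("pics/w2.png",cv2.resize(im[:,:,::-1],(800,600),interpolation=cv2.INTER_CUBIC))
E
```

```text
[ 0.44842621 -0.25979341  0.23101526] [ 1.79961032e+02 -4.06818798e-02  1.54268819e+02] [-3.41863070e+01  1.93517282e+00  8.13765026e+01  3.27889854e-02
  9.67342928e+01 -9.84512798e+01]
```

View pics/w2.png

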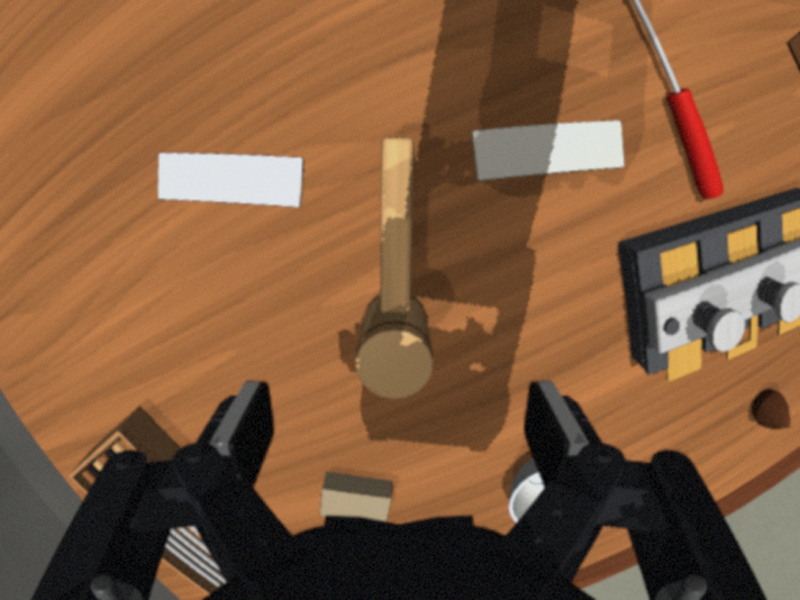

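The wrist view shows the mallet head top at (395,362), the handle end at (397,139) and the handle near the head at (396,308). The right stamp top is at (728,331), with the solid tag end under it at (685,360).

```bash
python3 - <<'E'
from h import *
import pickle
m=pickle.load(open("m2.pkl","rb")); s=1.5625
for n,u,v,z in(("head",395,362,.09),("end",397,139,.058),("hnear",396,305,.058),("stR",728,331,.107)): print(n,ww((u+.5)/s-.5,(v+.5)/s-.5,z,m))
E
```

```text
head [ 0.5029762  -0.28856439  0.09      ]
end [ 0.37093271 -0.22334374  0.058     ]
hnear [ 0.47635333 -0.27508181  0.058     ]
stR [ 0.59007161 -0.05020849  0.107     ]
```

Emit:
{"fn": "move_arm", "kwargs": {"steps": [{"x": 0, "y": -2, "z": 30, "wx": 0, "wy": 0, "wz": 0, "grip": -1}, {"x": 0, "y": 0, "z": 45, "wx": 0, "wy": 0, "wz": 0, "grip": -1}, {"x": 0, "y": 0, "z": 45, "wx": 0, "wy": 0, "wz": 0, "grip": -1}, {"x": 0, "y": 0, "z": 45, "wx": 0, "wy": 0, "wz": 0, "grip": -1}, {"x": 0, "y": 0, "z": 30, "wx": 0, "wy": 0, "wz": 0, "grip": -1}, {"x": 0, "y": 0, "z": 10, "wx": 0, "wy": 0, "wz": 0, "grip": -1}, {"x": 0, "y": 0, "z": 0, "wx": 0, "wy": 0, "wz": 0, "grip": -1}, {"x": 0, "y": 0, "z": 0, "wx": 0, "wy": 0, "wz": 0, "grip": -1}]}}

```text
clock: 3.62
ee_pos: [0.4483, -0.2629, 0.0281]
eef_rot: [-180.0, 0.2, 154.3]
contact_force: [0.3, 0.3, 0.8]
opening: 0.0855
finger_force: 0.0
```

Emit:
{"fn": "move_arm", "kwargs": {"newtons": 110, "steps": [{"x": 0, "y": 0, "z": 0, "wx": 0, "wy": 0, "wz": 0, "grip": 0.3}, {"x": 0, "y": 0, "z": 0, "wx": 0, "wy": 0, "wz": 0, "grip": 0.7}, {"x": 0, "y": 0, "z": 0, "wx": 0, "wy": 0, "wz": 0, "grip": 1}, {"x": 0, "y": 0, "z": 0, "wx": 0, "wy": 0, "wz": 0, "grip": 1}, {"x": 0, "y": 0, "z": 0, "wx": 0, "wy": 0, "wz": 0, "grip": 1}, {"x": 0, "y": 0, "z": 0, "wx": 0, "wy": 0, "wz": 0, "grip": 1}, {"x": 0, "y": 0, "z": 0, "wx": 0, "wy": 0, "wz": 0, "grip": 1}, {"x": 0, "y": 0, "z": 0, "wx": 0, "wy": 0, "wz": 0, "grip": 1}]}}

```text
clock: 4.62
ee_pos: [0.4473, -0.2626, 0.0266]
eef_rot: [-180.0, 0.0, 154.2]
contact_force: [-2.7, 1.7, 5.8]
opening: 0.0207
finger_force: 107.4
```

Emit:
{"fn": "move_arm", "kwargs": {"steps": [{"x": 0, "y": 0, "z": -15, "wx": 0, "wy": 0, "wz": 0, "grip": 1}, {"x": 0, "y": 0, "z": -30, "wx": 0, "wy": 0, "wz": 0, "grip": 1}, {"x": 0, "y": 0, "z": -30, "wx": 0, "wy": 0, "wz": 0, "grip": 1}, {"x": 0, "y": 0, "z": -30, "wx": 0, "wy": 0, "wz": 0, "grip": 1}, {"x": 0, "y": 0, "z": -30, "wx": 0, "wy": 0, "wz": 0, "grip": 1}, {"x": 0, "y": 0, "z": -15, "wx": 0, "wy": 0, "wz": 0, "grip": 1}, {"x": 0, "y": 0, "z": 0, "wx": 0, "wy": 0, "wz": 0, "grip": 1}]}}

```text
clock: 5.5
ee_pos: [0.4475, -0.2627, 0.1769]
eef_rot: [-180.0, 0.1, 154.2]
contact_force: [1.0, -0.0, -3.5]
opening: 0.0202
finger_force: 107.6
```

Emit:
{"fn": "move_arm", "kwargs": {"steps": [{"x": 1, "y": 15, "z": 0, "wx": 0, "wy": 0, "wz": 0, "grip": 1}, {"x": 2, "y": 30, "z": 0, "wx": 0, "wy": 0, "wz": 0, "grip": 1}, {"x": 3, "y": 40, "z": 0, "wx": 0, "wy": 0, "wz": 0, "grip": 1}, {"x": 3, "y": 40, "z": 0, "wx": 0, "wy": 0, "wz": 0, "grip": 1}, {"x": 3, "y": 40, "z": 0, "wx": 0, "wy": 0, "wz": 0, "grip": 1}, {"x": 2, "y": 32, "z": 0, "wx": 0, "wy": 0, "wz": 0, "grip": 1}, {"x": 1, "y": 19, "z": 0, "wx": 0, "wy": 0, "wz": -0.1, "grip": 1}, {"x": 0, "y": 0, "z": 0, "wx": 0, "wy": 0, "wz": -0.16, "grip": 1}, {"x": 0, "y": 0, "z": 0, "wx": 0, "wy": 0, "wz": -0.16, "grip": 1}, {"x": 0, "y": 0, "z": 0, "wx": 0, "wy": 0, "wz": -0.13, "grip": 1}, {"x": 0, "y": 0, "z": 0, "wx": 0, "wy": 0, "wz": -0.08, "grip": 1}, {"x": 0, "y": 0, "z": 0, "wx": 0, "wy": 0, "wz": 0, "grip": 1}]}}

```text
clock: 7.0
ee_pos: [0.5271, -0.0606, 0.1748]
eef_rot: [179.9, -0.1, -169.7]
contact_force: [0.5, 0.5, -3.9]
opening: 0.0207
finger_force: 108.0
```

```bash
python3 - <<'E'
from h import *
import pickle
o=robot.observe();print(o["ee_pos"],o["eef_rot"],o["joint_pos"],o["contact_force"],o["moment"])
m=robot.camera_model("wrist");pickle.dump(m,open("m3.pkl","wb"))
im=robot.read_camera("wrist"); s=robot.read_camera("side")
a=np.zeros((600,800,3),np.uint8); a[:300,:400]=cv2.resize(im,(400,300)); 
c=s[100:300,180:380]; a[:600,400:]=cv2.resize(s[80:290,200:340],(400,600),interpolation=cv2.INTER_CUBIC)
a[300:,:400]=cv2.resize(im[180:372,100:356],(400,300),interpolation=cv2.INTER_CUBIC)
cv2.imwrite("pics/s3.png",a[:,:,::-1])
E
```

```text
[ 0.52712596 -0.06059035  0.17480269] [ 1.79930000e+02 -1.36300246e-01 -1.69682583e+02] [-1.05538088e+01  5.37881382e+00  8.41994052e+01  1.68486694e-02
  9.05740766e+01 -1.10870996e+02] [ 0.54177346  0.48683286 -3.86229153] [-0.02138182  0.12745708  0.0261177 ]
```

View pics/s3.png

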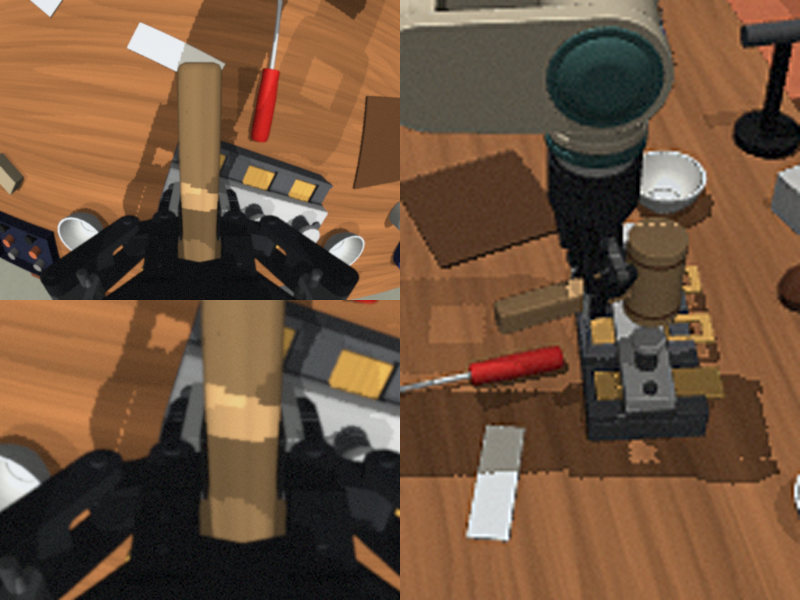

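The mallet is level in the grip. In the side crop its top centre is at (657,238), and the right stamp's top is at about (650,338). I'll check the lateral offset from that view.

```bash
python3 - <<'E'
from h import *
f=lambda u,v,z: w("side",200+(u-400)*.35,80+v*.35,z).round(4)
print("mallet top",f(657,238,.238)," bottom rim front",f(655,322,.148)," stamp",f(650,335,.107),f(650,345,.107))
# stamp edges via top view colour, full-res
c,s=np.cos(np.radians(10.3)),np.sin(np.radians(10.3))
print("head expected",.5271+.0619*c,-.0606+.0619*s)
E
```

```text
mallet top [ 0.5909 -0.0521  0.238 ]  bottom rim front [ 0.5912 -0.0691  0.148 ]  stamp [ 0.5952 -0.0486  0.107 ] [ 0.5917 -0.0611  0.107 ]
head expected 0.5880024838480863 -0.04953214288429796
```

Emit:
{"fn": "move_arm", "kwargs": {"steps": [{"x": 0, "y": 0, "z": 12, "wx": 0, "wy": 0, "wz": 0, "grip": 1}, {"x": 0, "y": 0, "z": 22, "wx": 0, "wy": 0, "wz": 0, "grip": 1}, {"x": 0, "y": 0, "z": 24, "wx": 0, "wy": 0, "wz": 0, "grip": 1}, {"x": 0, "y": 0, "z": 12, "wx": 0, "wy": 0, "wz": 0, "grip": 1}, {"x": 0, "y": 0, "z": 2, "wx": 0, "wy": 0, "wz": 0, "grip": 1}, {"x": 0, "y": 0, "z": 0, "wx": 0, "wy": 0, "wz": 0, "grip": 1}]}}

```text
clock: 7.85
ee_pos: [0.5278, -0.0615, 0.1051]
eef_rot: [180.0, 0.0, -169.7]
contact_force: [-3.2, 0.1, 2.6]
opening: 0.0206
finger_force: 108.8
```

```bash
python3 - <<'E'
from h import *
o=robot.observe();print(o["ee_pos"],o["eef_rot"],o["contact_force"],o["moment"])
E
```

```text
[ 0.52777856 -0.06151501  0.10505609] [ 1.79999806e+02  1.48259022e-02 -1.69676678e+02] [-3.19313248  0.11644092  2.57761156] [0.07206204 0.48716979 0.07429598]
```

Emit:
{"fn": "move_arm", "kwargs": {"steps": [{"x": 0, "y": 0, "z": 2, "wx": 0, "wy": 0, "wz": 0, "grip": 1}, {"x": 0, "y": 0, "z": 2, "wx": 0, "wy": 0, "wz": 0, "grip": 1}, {"x": 0, "y": 0, "z": 0, "wx": 0, "wy": 0, "wz": 0, "grip": 1}]}}

```text
clock: 8.22
ee_pos: [0.5281, -0.0617, 0.1032]
eef_rot: [-180.0, 0.1, -169.7]
contact_force: [-12.1, 0.1, 16.1]
opening: 0.0206
finger_force: 111.1
```

Emit:
{"fn": "move_arm", "kwargs": {"steps": [{"x": 0, "y": 0, "z": -15, "wx": 0, "wy": 0, "wz": 0, "grip": 1}, {"x": 0, "y": 0, "z": -30, "wx": 0, "wy": 0, "wz": 0, "grip": 1}, {"x": 0, "y": 0, "z": -30, "wx": 0, "wy": 0, "wz": 0, "grip": 1}, {"x": 0, "y": 0, "z": -20, "wx": 0, "wy": 0, "wz": 0, "grip": 1}, {"x": 0, "y": 0, "z": 0, "wx": 0, "wy": 0, "wz": 0, "grip": 1}]}}

```text
clock: 8.85
ee_pos: [0.5283, -0.0616, 0.1965]
eef_rot: [-179.9, 0.1, -169.7]
contact_force: [0.1, -0.2, -3.1]
opening: 0.0205
finger_force: 108.2
```

Emit:
{"fn": "move_arm", "kwargs": {"steps": [{"x": 2, "y": 15, "z": 0, "wx": 0, "wy": 0, "wz": 0, "grip": 1}, {"x": 4, "y": 30, "z": 0, "wx": 0, "wy": 0, "wz": 0, "grip": 1}, {"x": 6, "y": 45, "z": 0, "wx": 0, "wy": 0, "wz": 0, "grip": 1}, {"x": 6, "y": 45, "z": 0, "wx": 0, "wy": 0, "wz": 0, "grip": 1}, {"x": 6, "y": 45, "z": 0, "wx": 0, "wy": 0, "wz": 0, "grip": 1}, {"x": 6, "y": 45, "z": 0, "wx": 0, "wy": 0, "wz": 0, "grip": 1}, {"x": 6, "y": 45, "z": 0, "wx": 0, "wy": 0, "wz": 0, "grip": 1}, {"x": 6, "y": 45, "z": 0, "wx": 0, "wy": 0, "wz": 0, "grip": 1}, {"x": 4, "y": 30, "z": 0, "wx": 0, "wy": 0, "wz": 0, "grip": 1}, {"x": 2, "y": 15, "z": 0, "wx": 0, "wy": 0, "wz": 0, "grip": 1}, {"x": 0, "y": 0, "z": 0, "wx": 0, "wy": 0, "wz": 0, "grip": 1}, {"x": 0, "y": 0, "z": 0, "wx": 0, "wy": 0, "wz": 0, "grip": 1}]}}

```text
clock: 10.35
ee_pos: [0.4161, 0.2832, 0.195]
eef_rot: [-180.0, -0.0, -169.7]
contact_force: [-0.9, -0.1, -3.8]
opening: 0.0206
finger_force: 108.1
```

```bash
python3 - <<'E'
from h import *
o=robot.observe();print(o["ee_pos"],o["eef_rot"],o["contact_force"],o["moment"])
s=robot.read_camera("side")
cv2.imwrite("pics/s4.png",cv2.resize(s[:250,100:400],(720,600),interpolation=cv2.INTER_CUBIC)[:,:,::-1])
E
```

```text
[0.41614771 0.2831654  0.19497208] [-1.79971078e+02 -2.82464663e-02 -1.69730736e+02] [-0.91583478 -0.05607881 -3.75022645] [-0.01696393  0.13913077  0.030975  ]
```

View pics/s4.png

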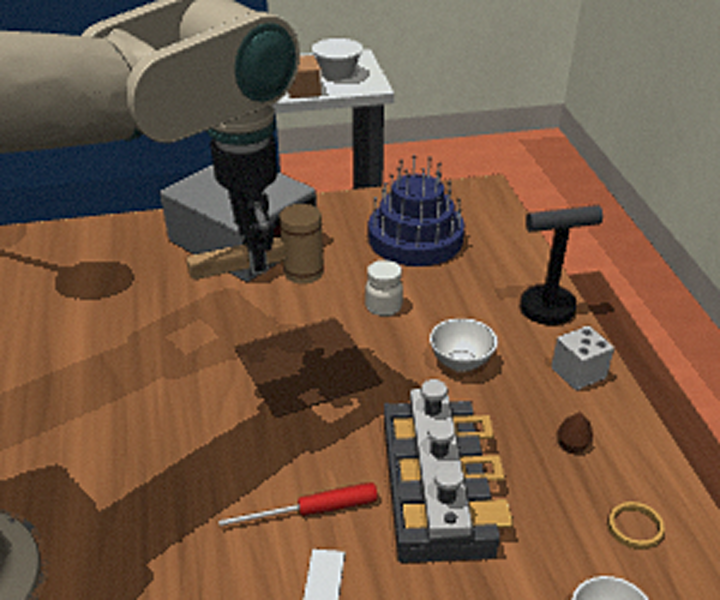

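All three stamps are back up, the right one at (449,482), and the tags are in place. The mallet is upright and its head is above the pad. I'm lowering it now.

Emit:
{"fn": "move_arm", "kwargs": {"steps": [{"x": 0, "y": 0, "z": 15, "wx": 0, "wy": 0, "wz": 0, "grip": 1}, {"x": 0, "y": 0, "z": 30, "wx": 0, "wy": 0, "wz": 0, "grip": 1}, {"x": 0, "y": 0, "z": 35, "wx": 0, "wy": 0, "wz": 0, "grip": 1}, {"x": 0, "y": 0, "z": 35, "wx": 0, "wy": 0, "wz": 0, "grip": 1}, {"x": 0, "y": 0, "z": 25, "wx": 0, "wy": 0, "wz": 0, "grip": 1}, {"x": 0, "y": 0, "z": 12, "wx": 0, "wy": 0, "wz": 0, "grip": 1}, {"x": 0, "y": 0, "z": 5, "wx": 0, "wy": 0, "wz": 0, "grip": 1}, {"x": 0, "y": 0, "z": 0, "wx": 0, "wy": 0, "wz": 0, "grip": 1}, {"x": 0, "y": 0, "z": 0, "wx": 0, "wy": 0, "wz": 0, "grip": 1}]}}

```text
clock: 11.52
ee_pos: [0.4166, 0.2844, 0.0393]
eef_rot: [180.0, 0.1, -169.7]
contact_force: [0.0, -0.6, -3.9]
opening: 0.0205
finger_force: 108.2
```

Emit:
{"fn": "move_arm", "kwargs": {"steps": [{"x": 0, "y": 0, "z": 3, "wx": 0, "wy": 0, "wz": 0, "grip": 1}, {"x": 0, "y": 0, "z": 2, "wx": 0, "wy": 0, "wz": 0, "grip": 1}, {"x": 0, "y": 0, "z": 1, "wx": 0, "wy": 0, "wz": 0, "grip": 1}, {"x": 0, "y": 0, "z": 0, "wx": 0, "wy": 0, "wz": 0, "grip": 1}, {"x": 0, "y": 0, "z": 0, "wx": 0, "wy": 0, "wz": 0, "grip": 1}]}}

```text
clock: 12.15
ee_pos: [0.4161, 0.2841, 0.0327]
eef_rot: [180.0, 0.0, -169.7]
contact_force: [-3.8, -0.9, 2.9]
opening: 0.0206
finger_force: 109.0
```

Emit:
{"fn": "move_arm", "kwargs": {"newtons": 20, "steps": [{"x": 0, "y": 0, "z": 0, "wx": 0, "wy": 0, "wz": 0, "grip": 1}, {"x": 0, "y": 0, "z": 0, "wx": 0, "wy": 0, "wz": 0, "grip": 1}, {"x": 0, "y": 0, "z": 0, "wx": 0, "wy": 0, "wz": 0, "grip": 0.2}, {"x": 0, "y": 0, "z": 0, "wx": 0, "wy": 0, "wz": 0, "grip": -0.4}, {"x": 0, "y": 0, "z": 0, "wx": 0, "wy": 0, "wz": 0, "grip": -1}, {"x": 0, "y": 0, "z": 0, "wx": 0, "wy": 0, "wz": 0, "grip": -1}, {"x": 0, "y": 0, "z": 0, "wx": 0, "wy": 0, "wz": 0, "grip": -1}, {"x": 0, "y": 0, "z": 0, "wx": 0, "wy": 0, "wz": 0, "grip": -1}]}}

```text
clock: 13.15
ee_pos: [0.416, 0.2841, 0.0323]
eef_rot: [180.0, 0.0, -169.7]
contact_force: [-0.7, -0.4, -0.1]
opening: 0.0853
finger_force: 0.0
```

Emit:
{"fn": "move_arm", "kwargs": {"steps": [{"x": 0, "y": 0, "z": -10, "wx": 0, "wy": 0, "wz": 0, "grip": -1}, {"x": 0, "y": 0, "z": -25, "wx": 0, "wy": 0, "wz": 0, "grip": -1}, {"x": 0, "y": 0, "z": -40, "wx": 0, "wy": 0, "wz": 0, "grip": -1}, {"x": 0, "y": 0, "z": -40, "wx": 0, "wy": 0, "wz": 0, "grip": -1}, {"x": 0, "y": 0, "z": -40, "wx": 0, "wy": 0, "wz": 0, "grip": -1}, {"x": 0, "y": 0, "z": -25, "wx": 0, "wy": 0, "wz": 0, "grip": -1}, {"x": 0, "y": 0, "z": 0, "wx": 0, "wy": 0, "wz": 0, "grip": -1}]}}

```text
clock: 14.02
ee_pos: [0.4168, 0.2845, 0.2152]
eef_rot: [179.9, 0.3, -169.7]
contact_force: [1.2, 0.5, 0.2]
opening: 0.0852
finger_force: 0.0
```

```bash
python3 - <<'E'
from h import *
s=robot.read_camera("side")
cv2.imwrite("pics/s5.png",cv2.resize(s[:250,100:400],(720,600),interpolation=cv2.INTER_CUBIC)[:,:,::-1])
E
```

```text
(no output)
```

View pics/s5.png

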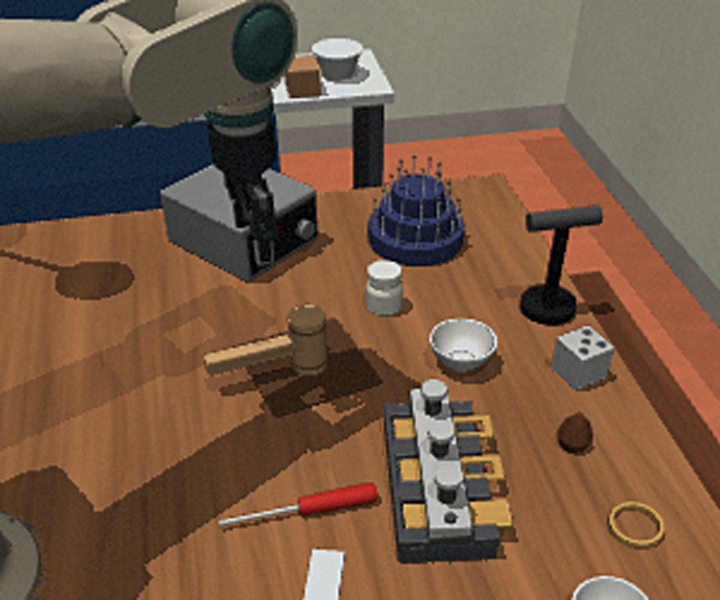

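The mallet stands upright at about (309,365), at the centre of the pad, and the gripper is well clear of it. The stamps are up and nothing else has moved.

```bash
python3 -c "
from station import robot
print(robot.sign_off())"
```

```text
the job is handed in; nothing more can be done
None
```

I knocked the right-hand stamp, the one over the plain tag, down to its stop with the mallet, stood the mallet upright and released on the leather pad, and handed the job in; the sign-off returned no verdict.

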